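Squeeze a carton into the sprung stock row beside its twin

ROBOT

A 7-joint arm with a two-finger parallel gripper is mounted at the origin on a cart in front of the work surface, level with it; the furniture and walls round the work are solid. World frame = base frame: x ahead of the robot, y to its left, z up, the work surface at z = 0. Lengths are in m, angles in rad, forces in N, time in s.
With the tool pointing down it reaches from about 0.4 to 0.85 m from the base axis. Payload 10.4 kg.
Tool frame: the origin (TCP) lies on the centre line of the jaws, within the pads' length; the fingertips stand r.finger_overhang ahead of it and the grasp point (between the pads) lies 5 mm behind it (r.finger_overhang is the distance from the TCP to the fingertips, in m); z points along the fingers, y is the line along which they close (so a half turn about z gives the same grasp; the last joint's range is limited). The gripper opens to 87 mm and grips with 3 to 60 N. Pads are 19 mm wide; open, the fingers measure 117 mm over their backs; the gripper's body (75 mm by 190 mm) begins 51 mm behind the grasp point.
Start: joints at [-1.215, 0.332, -0.065, 1.46, 0.022, 1.35, -0.088], TCP at [0.231, 0.581, 0.237] pointing down, gripper open.
Joint ranges: [-2.6, 2.6], [-0.5, 2.12], [-1.47, 1.34], [0.16, 2.42], [-1.27, 4.41], [0.06, 2.06], [-2.6, 2.6]. Speed limits (rad/s): [2.22, 2.22, 2.79, 2.79, 3.14, 3.14, 3.14].

INTERFACE

Orientations are given as a unit quaternion [x, y, z, w].
In Python, from bench import read_state, viewer, r gives the robot as it stands.
- The arm moves only by the tool carry_out, never from a script. Its argument "moves" is a list of rows, each a list of 6 numbers: the shift along the tool's x, y, z in units of 40 mm (1.0 is 40 mm), then the turn, a rotation vector about the tool's x, y, z in units of 8 degrees (1.0 is 8 degrees). A call has 1 to 20 rows; each row shifts and turns the commanded pose from where the row before left it, along the tool's axes as they then stand; what a row does not reach is not made up. A row lasts 1/8 s, in which the tool goes at most 62.5 mm and 10.7 degrees, less where a joint would pass 70% of its speed; a pose out of reach is approached as far as the arm can. A call is refused whole if a number of a shift passes 1 or a number of a turn 1, either way. A call with a gripper value outside its range is refused whole. "fingers" is the finger opening in mm, from 0 to 87, set as the call begins (left out, the last holds). The fingers move at their own pace and stop on an object; "force" is the grip in N (left out, the last holds). Time passes only in rows, so rows that do not move let the fingers close. It gives the time, the measured TCP pose, the force, the opening and the grip force at its end, in the units of the state.
- read_state(): the state, without advancing time (a new reading comes with each control period).
- viewer.camera(name): name is "scene" or "side" or "wrist"; returns a dict with "pixels" (420x560x3 uint8, red, green, blue), "range_z" (420x560 float32, m along the optical axis (not along the pixel's ray), 0 where there is no reading), "fx", "fy", "cx", "cy" (pixels), "k1" (the pictures are not rectified: a ray, as slopes to the right and down, at radius r is drawn at 1 + k1 r^2 times it, then the intrinsics apply), "xyz" and "orientation" of the camera in the world. Camera axes: x right, y down, z forward; pixel columns grow to the right and rows downward; lengths in m; the calibration is good to about 2 mm. A picture is of the moment at which its call begins.
- r.close_job(): hands the job in; it is judged then, once.
The state is a dict: "time": time; "joint_positions": joint angles; "joint_vel": joint speeds; "joint_torque": joint torques, N m; "ee_pos": TCP position; "eef_rot": TCP orientation; "ft_force": force on the tool from outside, world axes, zero at the start; "torque": the same for the moment, N m; "width": finger opening in m; "grip_force": force on a finger pad.
Only numpy, scipy, OpenCV 4.12 (cv2) and the standard library are available. Lean on these libraries where they do the work, as an engineer would, in place of code of your own. Each camera call takes 0.05 s, during which the arm holds its last target. There are 200 camera calls.

TASK

Put the loose narrow carton away in the sprung rack: it belongs in the same compartment as the carton just like it, directly beside it, with no divider between the two. The row is packed tight and springs shut, so push its neighbours apart to make room, and press the carton fully home until it stands upright and square on the rack's floor. Leave the other items standing in the rack and do not disturb the other things around.

Things in the scene. Friction and masses are not known exactly. Their poses are not given: they have to be found in the camera images.
- carton: the loose one to be put away: narrow flat-topped cardboard carton standing upright on the platform, left of the rack. 62 mm long (its x), 40 mm thick (its y), 84 mm high. Edges rounded 2 mm. Both ends are alike, so either way round is right. Its origin is the centre of its underside, z up. Mass about 0.1 to 0.2 kg.
- twin: the carton already in the rack: same shape and size as the loose one (62 x 40 x 84 mm, x along the rack's x, y along the row). It may stand in any of the three places of the row. Its origin is the centre of its underside, z up. Mass about 0.1 to 0.2 kg.
- round_tin: round tin in the rack, 40 mm across, 84 mm high. Its origin is the centre of its underside, z up. Mass about 0.1 to 0.2 kg.
- cap_can: square grey plastic can in the rack, 62 x 40 mm, body 64 mm high, with a round black screw cap (32 mm across) up to 84 mm. Its origin is the centre of its underside, z up. Mass about 0.1 to 0.2 kg.
- rack: dark steel tray fixed to a raised white platform whose top is 108 mm above the bench, 100 mm deep (its x, front at -x); the row runs along its y, from y = -150 to +130 mm. Origin in its underside, at platform height; floor 8 mm up. Lips 20 mm high along front and back, 70 mm apart inside (x = -35 to +35 mm). A bracket with the spring sleeve, 62 mm high, stands at the -y end.
- cheek_face (a point): foot of the inner face of the fixed cheek, 92 mm high, that closes the row at the +y end (rack y = +120 mm, on the floor). From here to -y the row is: first item, guide A, second item, guide B, third item, follower; each item is 40 mm thick and all are pressed together without a gap.
- guide_a_top (a point): middle of the top edge of guide A, a 6 mm thick, 66 mm wide upright aluminium divider plate whose top is 106 mm above the rack's underside (14 mm above the tops of the 84 mm items standing on the rack's floor). It stays upright and slides along the rack's y with little friction (0.15 N).
- guide_b_top (a point): the same for guide B, the second divider plate, alike in all sizes. What is squeezed between the plates is held by friction and does not sink by itself; pressing it down takes up to about 10 N.
- follower_top (a point): middle of the top edge of the follower, an 8 mm thick plate, as wide and high as the guides, that closes the row at the -y end. A spring always pushes it towards the cheek (+y), with about 2.6 N at the start and 4 to 5 N when pushed 45 mm further to -y; it gives way up to 65 mm from the start. Whatever is pushed open closes again as soon as it is let go.
- tape_tan: tan roll of packing tape lying flat on the platform, 116 mm across, 48 mm high, origin centre of underside; bystander
- label_roll: small white roll of labels on end on the platform, 72 mm across, 52 mm high, origin centre of underside; bystander
- marker: round marker pen lying on the bench, 138 mm long along its y axis, 17 mm thick; bystander
- terminal: black handheld scanner terminal lying flat, 149 x 72 x 23 mm; bystander
- mug_dark: dark mug, 88 x 126 x 106 mm, standing upright; bystander
Not all that is in view belongs to the job. What is shaped like the carton but blue or purple is not meant.

How it is judged:
By the outcome, as a careful person would: the job done as asked, in the order asked, and still so for the second after the job is handed in, with the robot touching nothing.
It also fails if it takes over 54 s, if anything falls off the work surface, if the arm or the gripper's body presses on something with over 40 N, if the wrist force passes 120 N, or if a joint passes its speed limit or range.

## Working session

There is one attempt and no reset: what is moved stays moved. The work goes in short steps, Python scripts to look and compute and a tool call to move; the robot and the scene stay as the last step left them, time stands still between calls to the robot, and variables do not carry over. Pictures are saved under pics/ and viewed, at most 10 in all, crops included, and the job is handed in when it is done.

Besides the shell and the picture viewer there is one more tool, called after "Emit:" by a JSON object that holds its "op" and its "data", one argument or row to a line. carry_out: Moves the arm, as the interface text tells. Its arguments: {"type":"object","properties":{"moves":{"type":"array","items":{"type":"array","items":{"type":"number"}}},"fingers":{"type":"number"},"force":{"type":"number"}},"required":["moves"]}

```bash
mkdir -p pics
cat > h.py <<'E'
import numpy as np, cv2
from scipy.spatial.transform import Rotation as R
from bench import read_state, viewer, r
def cam(n,save=None):
    c=viewer.camera(n)
    if save: cv2.imwrite('pics/'+save,c['pixels'][:,:,::-1])
    return c
def rays(c,uv):
    uv=np.atleast_2d(np.float64(uv)); d=np.c_[(uv[:,0]-c['cx'])/c['fx'],(uv[:,1]-c['cy'])/c['fy']]
    s=d.copy()
    for _ in range(20): s=d/(1+c['k1']*(s**2).sum(1,keepdims=True))
    return np.c_[s,np.ones(len(s))]
def Rc(c): return R.from_quat(c['orientation']).as_matrix()
def cloud(c):
    h,w=c['range_z'].shape; u,v=np.meshgrid(np.arange(w),np.arange(h))
    p=rays(c,np.c_[u.ravel(),v.ravel()])*c['range_z'].reshape(-1,1)
    return (p@Rc(c).T+c['xyz']).reshape(h,w,3)
def onplane(c,uv,z):
    d=rays(c,uv)@Rc(c).T; o=np.array(c['xyz']); return o+d*((z-o[2])/d[:,2:3])
E
python3 - <<'E'
from h import *
for n in('scene','side','wrist'):
    c=cam(n,n+'0.png'); print(n,c['xyz'],c['orientation'],c['fx'],c['k1'])
    np.savez(n+'0.npz',**{k:np.array(v) for k,v in c.items()})
print(r.finger_overhang,read_state())
E
```

```text
scene [-0.42795346 -0.44591542  1.11337698] [ 0.79587901 -0.43657275  0.20520824 -0.36588305] 386.2988637923372 0.009301070966044026
side [0.23372284 1.60589352 0.93581516] [-0.09565238  0.84996444 -0.51606844  0.04565567] 477.1288665322412 -0.06839969632190461
wrist [0.16673748 0.60767941 0.38339238] [0.8203057  0.55728785 0.07145903 0.10687573] 331.27140201717367 -0.07223250158193331
0.014 {'time': 0.15, 'joint_positions': array([-1.21460417,  0.33271381, -0.06470354,  1.46072871,  0.02158598,
        1.34984451, -0.08849255]), 'joint_vel': array([ 0.00049392, -0.00330826, -0.00015799, -0.00446219,  0.00078078,
       -0.0036175 ,  0.00091933]), 'joint_torque': array([ 1.53363300e-03, -6.23631191e+01,  2.53062893e-02, -3.90143323e+01,
       -6.12063892e-02,  3.73092690e-02,  9.51213337e-05]), 'ee_pos': array([0.23102236, 0.58046403, 0.23595413]), 'eef_rot': array([ 1.88253893e-01,  9.82120269e-01, -4.93247106e-04, -8.16977415e-05]), 'ft_force': array([-0.25313856,  0.53960657, -0.63955147]), 'torque': array([-0.05733943, -0.01812618, -0.03660049]), 'grip_force': 0.0, 'width': 0.08718986171944469}
```

View pics/scene0.png

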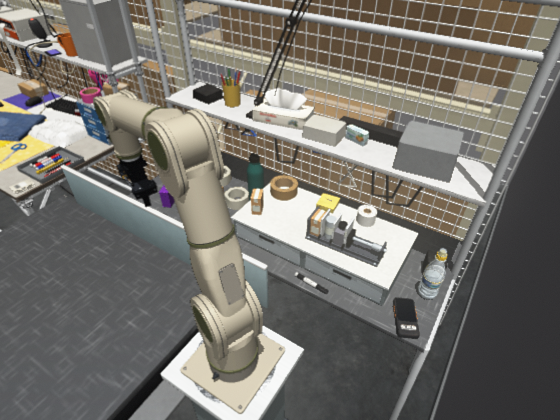

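View pics/side0.png

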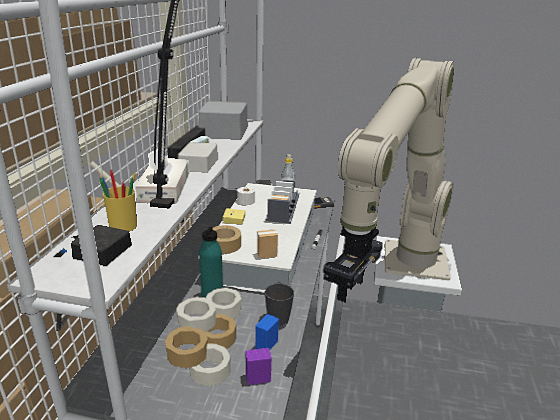

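The scene view shows the loose carton at about (257,201) on the left of the white platform, and the rack at about (345,232) with what looks like the twin at its left (cheek) end (318,222). The side view shows the carton at (267,244) and a low panel between the arm and the work.

Run:
```python
from h import *
a=dict(np.load('scene0.npz')); b=dict(np.load('side0.npz'))
A=cv2.resize(a['pixels'][170:280,230:400,::-1],None,fx=4.6,fy=4.6,interpolation=cv2.INTER_CUBIC)
cv2.imwrite('pics/crop1.png',A)
P=cloud(a);Q=cloud(b)
for nm,c,X in(('scene',a,P),('side',b,Q)):
    m=(abs(X[...,2]-.108)<.004)&(c['pixels'].min(2)>170)&(c['range_z']>0); print(nm,'platform',m.sum(),np.percentile(X[m],[1,50,99],axis=0).round(3).tolist())
    hsv=cv2.cvtColor(c['pixels'],cv2.COLOR_RGB2HSV)
    m=(X[...,2]>.182)&(X[...,2]<.23)&(X[...,0]>.3)&(X[...,0]<.9)&(c['range_z']>0)&(abs(X[...,1])<.5)
    n,l,s,ce=cv2.connectedComponentsWithStats(m.astype(np.uint8))
    for i in range(1,n):
        if s[i,4]>8: q=X[l==i]; print(s[i].tolist(),ce[i].round(),q.min(0).round(3),q.max(0).round(3),np.median(c['pixels'][l==i],0))
for uv in((257,201),(318,222),(330,226),(346,232),(340,150),(100,200),(180,240),(250,290)): print(uv,P[uv[1],uv[0]].round(3))
```

```text
scene platform 5358 [[0.424, -0.309, 0.105], [0.534, -0.042, 0.109], [0.73, 0.329, 0.112]]
[248, 159, 15, 14, 143] [255. 166.] [0.636 0.36  0.182] [0.694 0.422 0.229] [50. 86. 79.]
[251, 189, 13, 13, 131] [257. 195.] [0.476 0.245 0.182] [0.551 0.301 0.198] [234. 193. 139.]
[307, 206, 48, 30, 589] [330. 220.] [ 0.484 -0.116  0.182] [0.567 0.035 0.221] [162. 159. 147.]
[466, 227, 12, 14, 99] [471. 234.] [ 0.709 -0.492  0.182] [ 0.725 -0.464  0.229] [130. 132. 131.]
[435, 248, 12, 15, 134] [441. 255.] [ 0.552 -0.435  0.182] [ 0.58  -0.401  0.222] [177.  161.5 122.5]
side platform 3273 [[0.426, -0.301, 0.104], [0.554, 0.095, 0.108], [0.727, 0.339, 0.112]]
[255, 145, 6, 11, 57] [257. 151.] [ 0.713 -0.485  0.183] [ 0.742 -0.457  0.229] [146. 148. 149.]
[285, 154, 7, 10, 58] [288. 159.] [ 0.556 -0.429  0.182] [ 0.585 -0.395  0.221] [162. 150.  97.]
[267, 181, 26, 25, 445] [281. 193.] [ 0.486 -0.119  0.182] [0.57  0.047 0.217] [151. 154. 150.]
[257, 229, 21, 10, 164] [267. 234.] [0.482 0.246 0.182] [0.55  0.307 0.196] [211.5 172.5 122.5]
[200, 235, 20, 19, 258] [209. 245.] [0.639 0.383 0.182] [0.699 0.429 0.23 ] [35. 77. 74.]
(257, 201) [0.491 0.255 0.18 ]
(318, 222) [ 0.5   -0.005  0.192]
(330, 226) [ 0.514 -0.046  0.182]
(346, 232) [ 0.5   -0.114  0.199]
(340, 150) [0.735 0.042 0.353]
(100, 200) [0.273 0.968 0.021]
(180, 240) [0.274 0.481 0.03 ]
(250, 290) [ 0.047 -0.046  0.325]
```

View pics/crop1.png

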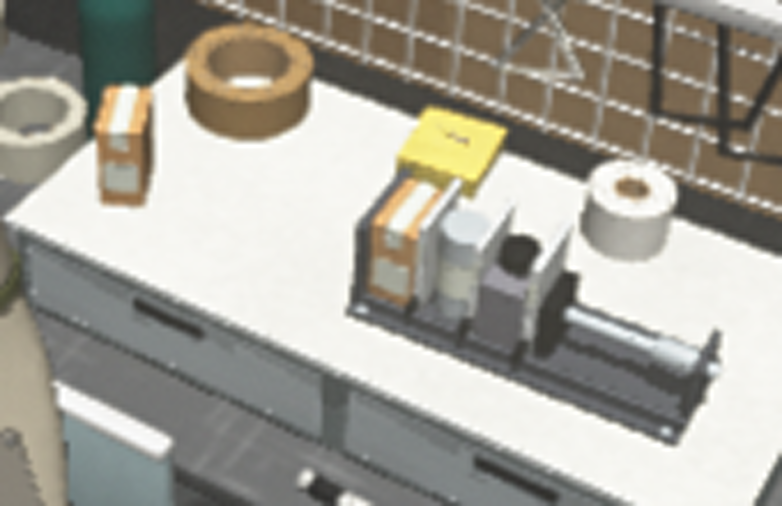

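The crop shows the row order from the cheek: twin (395,240), guide A, round tin (465,255), guide B, capped can (505,300), follower. The loose carton is at (125,145), turned slightly. So the carton goes between the twin and guide A. I'll push guide A by its protruding top with the carton's lower edge, then lower it into the gap. First I'll move above the carton and look.

Emit:
{"op": "carry_out", "data": {
  "moves": [
    [0, 0, -0.8, 0, 0, 0],
    [0, 0, -0.8, 0, 0, 0],
    [0, 0, -0.8, 0, 0, 0],
    [-1, -0.5, -0.1, 0, 0, 0],
    [-1, -0.5, -0.1, 0, 0, 0],
    [-1, -0.5, -0.1, 0, 0, 0.9],
    [-0.95, -0.6, -0.1, 0, 0, 0.9],
    [-0.85, -0.7, -0.1, 0, 0, 0.9],
    [-0.8, -0.8, -0.1, 0, 0, 0.9],
    [-0.7, -0.9, -0.1, 0, 0, 0.9],
    [-0.6, -1, -0.1, 0, 0, 1],
    [-0.5, -1, -0.1, 0, 0, 1],
    [-0.4, -1, 0, 0, 0, 1],
    [0, 0, 0, 0, 0, 1],
    [0, 0, 0, 0, 0, 0]
  ],
  "fingers": 87,
  "force": 50
}}

```text
time: 2.02
ee_pos: [0.2612, 0.2056, 0.3687]
eef_rot: [0.705, 0.709, 0.0, -0.0]
ft_force: [-0.2, -0.1, -0.8]
width: 0.0869
grip_force: 0.0
```

Emit:
{"op": "carry_out", "data": {
  "moves": [
    [0.1, 1, 0, 0, 0, 0],
    [0.1, 1, 0, 0, 0, 0],
    [0.1, 1, 0, 0, 0, 0],
    [0.1, 1, 0, 0, 0, 0],
    [0.1, 1, 0, 0, 0, 0],
    [0.1, 1, 0, 0, 0, 0],
    [0, 0.3, 0, 0, 0, 0],
    [0, 0, 0, 0, 0, 0]
  ]
}}

```text
time: 3.02
ee_pos: [0.5134, 0.2312, 0.3677]
eef_rot: [0.705, 0.709, -0.001, 0.0]
ft_force: [-0.3, 0.1, -1.2]
width: 0.087
grip_force: 0.0
```

Run:
```python
from h import *
c=cam('wrist','w1.png'); np.savez('w1.npz',**{k:np.array(v) for k,v in c.items()})
s=read_state(); print(s['ee_pos'],s['eef_rot'],s['joint_positions'].round(2))
P=cloud(c)
m=(P[...,2]>.184)&(P[...,2]<.2)&(c['range_z']>0)
n,l,st,ce=cv2.connectedComponentsWithStats(m.astype(np.uint8))
for i in range(1,n):
    if st[i,4]>150:
        q=P[l==i]; print(st[i].tolist(),np.median(q[:,2]).round(4),cv2.minAreaRect((q[:,:2]*1000).astype(np.float32)))
```

```text
[0.51277084 0.23133198 0.36820298] [ 7.04782146e-01  7.09423645e-01 -4.57312132e-04 -9.77879407e-05] [-0.77  0.15  0.3   1.42 -0.05  1.58 -0.46]
[418, 0, 58, 63, 1133] 0.1918 ((660.7298583984375, 387.14483642578125), (34.9512825012207, 60.807647705078125), 45.35844421386719)
[247, 125, 74, 64, 2661] 0.1916 ((515.4332885742188, 274.3679504394531), (62.55101776123047, 40.2988166809082), 26.126720428466797)
```

View pics/w1.png

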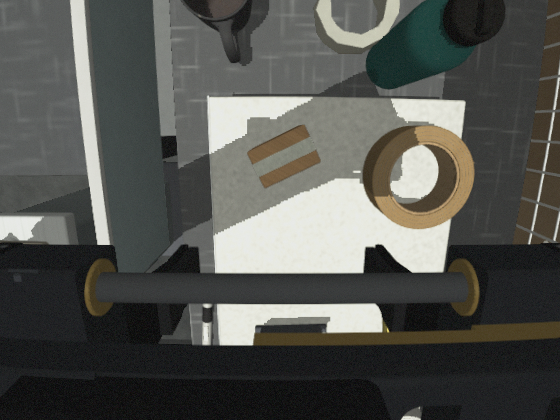

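Carton found at (0.515, 0.274), top z 0.192, 62.6 x 40.3 mm, long axis 26° from +x (pixel 283,157), which matches its given size. Next I grasp it by its ends.

Emit:
{"op": "carry_out", "data": {
  "moves": [
    [0.6, 0.05, 0, 0, 0, -0.8],
    [0.55, 0.3, 0, 0, 0, -0.8],
    [0, 0, 0, 0, 0, -0.8],
    [0, 0, 0, 0, 0, -0.8],
    [0, 0, 0, 0, 0, 0]
  ]
}}

```text
time: 3.7
ee_pos: [0.5235, 0.2787, 0.3692]
eef_rot: [0.53, 0.848, 0.0, -0.0]
ft_force: [-0.2, 0.7, 0.1]
width: 0.0872
grip_force: 0.0
```

Run:
```python
from h import *
s=read_state(); M=R.from_quat(s['eef_rot']).as_matrix(); print(s['ee_pos'],np.degrees(np.arctan2(M[1,1],M[0,1])), (M.T@(np.array([.5154,.2744,.159])-s['ee_pos']))/.04)
```

```text
[0.52352591 0.27865362 0.36917917] 25.944638210359987 [-0.0100229  -0.23293916  5.25430962]
```

Emit:
{"op": "carry_out", "data": {
  "moves": [
    [0, -0.23, 0.9, 0, 0, 0],
    [0, 0, 0.9, 0, 0, 0],
    [0, 0, 0.9, 0, 0, 0],
    [0, 0, 0.9, 0, 0, 0],
    [0, 0, 0.8, 0, 0, 0],
    [0, 0, 0.5, 0, 0, 0],
    [0, 0, 0.35, 0, 0, 0],
    [0, 0, 0, 0, 0, 0]
  ]
}}

```text
time: 4.7
ee_pos: [0.5156, 0.2744, 0.1581]
eef_rot: [0.531, 0.847, -0.0, -0.0]
ft_force: [0.3, 0.0, 0.4]
width: 0.0873
grip_force: 0.0
```

Emit:
{"op": "carry_out", "data": {
  "moves": [
    [0, 0, 0, 0, 0, 0],
    [0, 0, 0, 0, 0, 0],
    [0, 0, 0, 0, 0, 0],
    [0, 0, 0, 0, 0, 0],
    [0, 0, 0, 0, 0, 0]
  ],
  "fingers": 40,
  "force": 50
}}

```text
time: 5.32
ee_pos: [0.5163, 0.2745, 0.159]
eef_rot: [0.531, 0.848, 0.0, 0.0]
ft_force: [-1.5, -1.0, 4.4]
width: 0.0617
grip_force: 50.0
```

Emit:
{"op": "carry_out", "data": {
  "moves": [
    [0, 0, -0.6, 0, 0, 0],
    [0, 0, -0.9, 0, 0, 0],
    [0, 0, -0.9, 0, 0, 0.8],
    [0, 0, -0.9, 0, 0, 0.8],
    [0, 0, -0.9, 0, 0, 0.8],
    [0, 0, -0.6, 0, 0, 0.8],
    [-1, 0, 0, 0, 0, 0],
    [-1, 0, 0, 0, 0, 0],
    [-1, 0, 0, 0, 0, 0],
    [-1, 0, 0, 0, 0, 0],
    [-1, 0, 0, 0, 0, 0],
    [-1, 0, 0, 0, 0, 0],
    [-1, 0, 0, 0, 0, 0],
    [-1, 0, 0, 0, 0, 0],
    [-1, 0, 0, 0, 0, 0],
    [-1, 0, 0, 0, 0, 0],
    [0, 0, 0, 0, 0, 0],
    [0, 0, 0, 0, 0, 0]
  ]
}}

```text
time: 7.58
ee_pos: [0.5182, -0.1249, 0.3502]
eef_rot: [0.705, 0.709, -0.0, -0.0]
ft_force: [0.1, 0.5, -1.5]
width: 0.0616
grip_force: 50.0
```

Run:
```python
from h import *
c=cam('wrist','w2.png'); np.savez('w2.npz',**{k:np.array(v) for k,v in c.items()})
s=read_state(); print(s['ee_pos'],s['eef_rot'],s['joint_positions'].round(2))
P=cloud(c)
for lo,hi in((.183,.203),(.203,.22)):
  m=(P[...,2]>lo)&(P[...,2]<hi)&(c['range_z']>0)&(P[...,1]<.1)
  n,l,st,ce=cv2.connectedComponentsWithStats(m.astype(np.uint8))
  for i in range(1,n):
    if st[i,4]>30:
        q=P[l==i]; print(st[i].tolist(),np.median(q[:,2]).round(4),cv2.minAreaRect((q[:,:2]*1000).astype(np.float32)))
```

```text
[ 0.51832952 -0.12439685  0.35021834] [ 7.04754492e-01  7.09451194e-01  8.76527922e-06 -3.29603041e-04] [-0.4   0.08  0.6   1.54 -0.05  1.53  0.2 ]
[243, 17, 101, 62, 4819] 0.1993 ((527.6907348632812, 12.240819931030273), (83.90170288085938, 49.08942794799805), 1.8925167322158813)
[255, 85, 78, 51, 1861] 0.1993 ((528.5718383789062, -39.453285217285156), (66.05950164794922, 41.30009841918945), 1.6949877738952637)
[280, 147, 35, 35, 975] 0.1994 ((532.2764282226562, -85.6375732421875), (30.84817886352539, 30.55172348022461), 0.8764724135398865)
[261, 183, 73, 8, 258] 0.1935 ((532.2740478515625, -106.3402328491211), (66.398681640625, 2.1552610397338867), 3.8201749324798584)
[255, 77, 81, 11, 718] 0.2126 ((528.7577514648438, -16.570945739746094), (65.55950927734375, 6.411137104034424), 2.477308511734009)
[258, 134, 79, 10, 585] 0.2128 ((531.3637084960938, -62.85851287841797), (66.36176300048828, 6.061541557312012), 2.4909543991088867)
[261, 187, 76, 13, 788] 0.2136 ((533.12548828125, -110.00782012939453), (65.90534210205078, 8.438109397888184), 2.367386817932129)
```

View pics/w2.png

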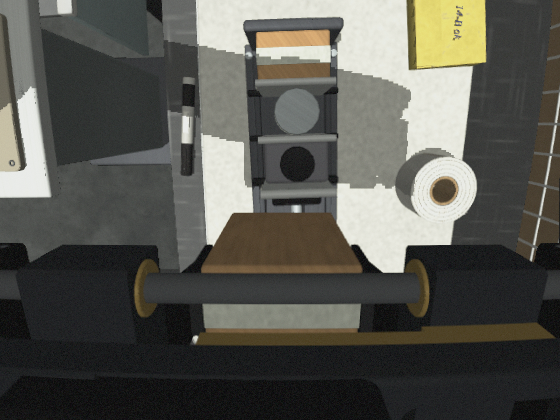

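The wrist view shows the row from above: cheek top (292,25), twin (292,55), guide A (295,82), tin (297,110), guide B (297,138), can cap (297,163), follower (298,190). The rack is turned about 2.5°. Guides A and B and the follower are at y = -16.6, -62.9 and -110 mm, with tops near z 0.213, so the spacing matches the given sizes. Next I align over the twin, just in front of guide A.

Emit:
{"op": "carry_out", "data": {
  "moves": [
    [0, 0, 0, 0, 0, -0.26],
    [0.9, 0.1, 0, 0, 0, 0],
    [0.9, 0.1, 0, 0, 0, 0],
    [0.9, 0.1, 0, 0, 0, 0],
    [0.72, 0.08, 0, 0, 0, 0],
    [0, 0, 0.6, 0, 0, 0],
    [0, 0, 0, 0, 0, 0],
    [0, 0, 0, 0, 0, 0]
  ]
}}

```text
time: 8.62
ee_pos: [0.5279, 0.0116, 0.3273]
eef_rot: [0.692, 0.722, 0.0, 0.0]
ft_force: [0.1, 0.3, -0.4]
width: 0.0616
grip_force: 50.0
```

```bash
cat > d.py <<'E'
from h import *
import sys
s=read_state(); M=R.from_quat(s['eef_rot']).as_matrix(); t=np.array(list(map(float,sys.argv[1:4])))
print(s['time'],s['ee_pos'].round(4),'yaw',np.degrees(np.arctan2(M[1,1],M[0,1])).round(2),'units',((M.T@(t-s['ee_pos']))/.04).round(2),s['ft_force'].round(1))
E
python3 d.py .5274 .013 .256
python3 - <<'E'
from h import *
c=cam('side','s2.png'); 
A=cv2.resize(c['pixels'][130:230,230:330,::-1],None,fx=6,fy=6,interpolation=cv2.INTER_CUBIC); cv2.imwrite('pics/s2c.png',A)
P=cloud(c); hs=cv2.cvtColor(c['pixels'],cv2.COLOR_RGB2HSV)
m=(P[...,2]>.24)&(P[...,2]<.34)&(abs(P[...,1]-.02)<.06)&(P[...,0]>.4)&(P[...,0]<.65)&(hs[...,1]>60)&(hs[...,0]<25)&(c['range_z']>0)
q=P[m];print(m.sum(),q.min(0),q.max(0))
E
```

```text
8.625 [0.5279 0.0116 0.3273] yaw 2.4 units [ 0.03 -0.01  1.78] [ 0.1  0.3 -0.4]
288 [4.96147324e-01 3.86386585e-04 2.75791888e-01] [0.55799349 0.04298002 0.33997095]
```

View pics/s2c.png

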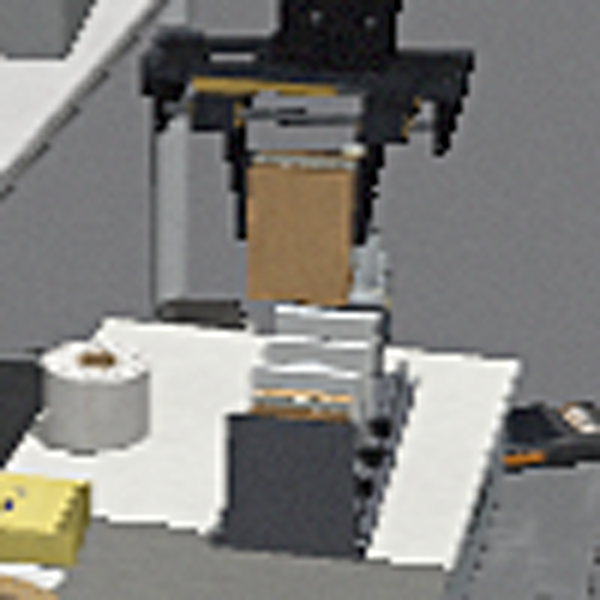

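The side crop shows the carton upright in the fingers (300,230) above the rack, with the cheek at (290,480) and the twin's top at (300,405). Its measured bottom of 0.276 and x centre of 0.527 agree with plan. Next I descend just above the twin and push guide A.

Emit:
{"op": "carry_out", "data": {
  "moves": [
    [0.03, 0, 0.7, 0, 0, 0],
    [0, 0, 0.6, 0, 0, 0],
    [0, 0, 0.35, 0, 0, 0],
    [0, 0, 0.13, 0, 0, 0],
    [0, 0, 0, 0, 0, 0],
    [0, 0, 0, 0, 0, 0]
  ]
}}

```text
time: 9.43
ee_pos: [0.5281, 0.0129, 0.2562]
eef_rot: [0.692, 0.722, 0.001, 0.0]
ft_force: [-0.1, 0.4, -1.5]
width: 0.0619
grip_force: 50.0
```

Emit:
{"op": "carry_out", "data": {
  "moves": [
    [-0.12, 0, 0, 0, 0, 0],
    [-0.12, 0, 0, 0, 0, 0],
    [-0.12, 0, 0, 0, 0, 0],
    [-0.12, 0, 0, 0, 0, 0],
    [-0.12, 0, 0, 0, 0, 0],
    [-0.12, 0, 0, 0, 0, 0],
    [-0.12, 0, 0, 0, 0, 0],
    [-0.12, 0, 0, 0, 0, 0],
    [-0.12, 0, 0, 0, 0, 0],
    [-0.12, 0, 0, 0, 0, 0],
    [-0.07, 0, 0, 0, 0, 0],
    [0, 0, 0, 0, 0, 0],
    [0, 0, 0, 0, 0, 0]
  ]
}}

```text
time: 11.05
ee_pos: [0.5299, -0.0366, 0.2557]
eef_rot: [0.692, 0.722, 0.001, -0.001]
ft_force: [-0.5, 5.1, 1.1]
width: 0.0618
grip_force: 50.0
```

```bash
python3 d.py .5297 -.0375 .256
python3 - <<'E'
from h import *
c=cam('side','s3.png'); a=cam('scene','c3.png')
A=cv2.resize(c['pixels'][140:220,240:320,::-1],(400,400),interpolation=cv2.INTER_CUBIC)
B=cv2.resize(a['pixels'][190:270,300:380,::-1],(400,400),interpolation=cv2.INTER_CUBIC)
cv2.imwrite('pics/p3.png',np.hstack([A,B]))
w=cam('wrist','w3.png');cv2.imwrite('pics/w3.png',w['pixels'][:,:,::-1])
P=cloud(w)
for lo,hi in((.19,.204),(.206,.22)):
  m=(P[...,2]>lo)&(P[...,2]<hi)&(w['range_z']>0)&(P[...,1]<.1)
  n,l,st,ce=cv2.connectedComponentsWithStats(m.astype(np.uint8))
  for i in range(1,n):
    if st[i,4]>60:
        q=P[l==i]; print(st[i].tolist(),q.min(0).round(4),q.max(0).round(4))
E
```

```text
11.05 [ 0.5299 -0.0366  0.2557] yaw 2.43 units [-0.02 -0.01 -0.01] [-0.5  5.1  1.1]
[212, 125, 138, 81, 8666] [ 0.4848 -0.0145  0.1954] [0.5685 0.0379 0.202 ]
[230, 213, 104, 6, 576] [ 0.4991 -0.0178  0.2065] [ 0.5597 -0.0145  0.2199]
```

View pics/p3.png

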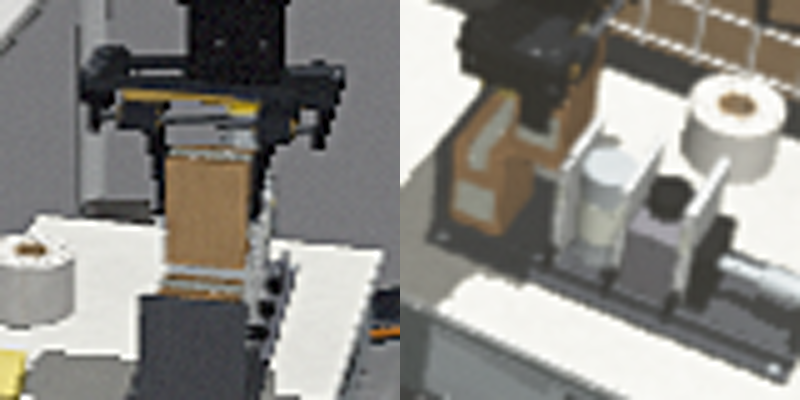

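The side and scene crops show guide A, the tin, guide B and the can pushed to -y together, with an open gap next to the twin (right half, 540,200) and the carton above it. The push force is 5 N. I'll check the carton's tilt in the grip before lowering.

Run:
```python
from h import *
w=cam('wrist'); P=cloud(w)
for z in np.arange(.194,.29,.008):
  m=(abs(P[...,2]-z)<.004)&(abs(P[...,0]-.53)<.01)&(P[...,1]<.02)&(P[...,1]>-.06)&(w['range_z']>0)
  if m.sum()>5: print(z.round(3),m.sum(),np.percentile(P[m][:,1],[2,50,98]).round(4))
```

```text
0.194 17 [-0.0135 -0.0034  0.0186]
0.202 1695 [-0.0125  0.004   0.0194]
0.21 97 [-0.0165 -0.0159 -0.0154]
0.218 123 [-0.0165 -0.016  -0.0153]
0.226 145 [-0.0166 -0.0159 -0.0153]
0.234 157 [-0.0166 -0.0159 -0.0153]
0.242 179 [-0.0165 -0.016  -0.0153]
0.25 213 [-0.0165 -0.0159 -0.0154]
0.258 244 [-0.0166 -0.016  -0.0153]
0.266 276 [-0.0166 -0.016  -0.0154]
0.274 299 [-0.0164 -0.0158 -0.0148]
0.282 408 [-0.0164 -0.0157 -0.015 ]
```

Emit:
{"op": "carry_out", "data": {
  "moves": [
    [-0.03, 0, 0, 0, 0, 0],
    [0, 0, 0.2, 0, 0, 0],
    [0, 0, 0.2, 0, 0, 0],
    [0, 0, 0.2, 0, 0, 0],
    [0, 0, 0.2, 0, 0, 0],
    [0, 0, 0.2, 0, 0, 0],
    [0, 0, 0.2, 0, 0, 0],
    [0, 0, 0.2, 0, 0, 0],
    [0, 0, 0.2, 0, 0, 0],
    [0, 0, 0.2, 0, 0, 0],
    [0, 0, 0.2, 0, 0, 0],
    [0, 0, 0.1, 0, 0, 0],
    [0, 0, 0, 0, 0, 0]
  ]
}}

```text
time: 12.88
ee_pos: [0.5299, -0.0376, 0.1711]
eef_rot: [0.692, 0.722, 0.001, -0.001]
ft_force: [0.5, 6.5, -4.9]
width: 0.0618
grip_force: 50.0
```

```bash
python3 d.py .5297 -.0345 .167
```

```text
12.875 [ 0.5299 -0.0376  0.1711] yaw 2.45 units [ 0.08 -0.    0.1 ] [ 0.5  6.5 -4.9]
```

Emit:
{"op": "carry_out", "data": {
  "moves": [
    [0.03, 0, 0, 0, 0, 0],
    [0.03, 0, 0.03, 0, 0, 0],
    [0, 0, 0.04, 0, 0, 0],
    [0, 0, 0.04, 0, 0, 0],
    [0, 0, 0.02, 0, 0, 0],
    [0, 0, 0, 0, 0, 0],
    [0, 0, 0, 0, 0, 0]
  ]
}}

```text
time: 13.75
ee_pos: [0.5298, -0.0366, 0.1669]
eef_rot: [0.692, 0.722, 0.0, -0.0]
ft_force: [-3.6, 2.8, 8.2]
width: 0.0618
grip_force: 50.0
```

Emit:
{"op": "carry_out", "data": {
  "moves": [
    [0.02, 0, 0.02, 0, 0, 0],
    [0.02, 0, 0.02, 0, 0, 0],
    [0, 0, 0, 0, 0, 0],
    [0, 0, 0, 0, 0, 0]
  ]
}}

```text
time: 14.25
ee_pos: [0.5298, -0.0365, 0.1669]
eef_rot: [0.693, 0.721, 0.0, 0.0]
ft_force: [-10.8, -1.3, 23.7]
width: 0.0615
grip_force: 50.0
```

The force rises with no further motion, so the carton is on the floor. Releasing it now.

Emit:
{"op": "carry_out", "data": {
  "moves": [
    [0, 0, -0.02, 0, 0, 0],
    [0, 0, 0, 0, 0, 0],
    [0, 0, 0, 0, 0, 0],
    [0, 0, 0, 0, 0, 0]
  ],
  "fingers": 78
}}

```text
time: 14.75
ee_pos: [0.5296, -0.0351, 0.1651]
eef_rot: [0.692, 0.722, -0.0, -0.0]
ft_force: [0.6, 0.4, 0.6]
width: 0.0773
grip_force: 0.0
```

Emit:
{"op": "carry_out", "data": {
  "moves": [
    [0, 0, -0.3, 0, 0, 0],
    [0, 0, -0.7, 0, 0, 0],
    [0, 0, -0.9, 0, 0, 0],
    [0, 0, -0.9, 0, 0, 0],
    [0, 0, -0.9, 0, 0, 0],
    [-1, 0, -0.3, 0, 0, 0],
    [-1, 0, 0, 0, 0, 0],
    [-1, 0, 0, 0, 0, 0],
    [0, 0, 0, 0, 0, 0],
    [0, 0, 0, 0, 0, 0]
  ]
}}

```text
time: 16.0
ee_pos: [0.5348, -0.1542, 0.3257]
eef_rot: [0.692, 0.722, 0.0, -0.0]
ft_force: [0.3, -0.1, 0.7]
width: 0.0779
grip_force: 0.0
```

Run:
```python
from h import *
c=cam('wrist','w4.png'); a=cam('scene','c4.png')
P=cloud(c)
m=(P[...,2]>.203)&(P[...,2]<.22)&(c['range_z']>0)&(P[...,1]<.1)
n,l,st,ce=cv2.connectedComponentsWithStats(m.astype(np.uint8))
for i in range(1,n):
  if st[i,4]>60: print(cv2.minAreaRect((P[l==i][:,:2]*1000).astype(np.float32)))
for y in np.arange(-.058,.03,.006):
  print(y.round(3),[np.median(P[...,2][(abs(P[...,1]-y)<.002)&(abs(P[...,0]-x)<.004)&(c['range_z']>0)]).round(4) for x in(.505,.53,.553)])
A=c['pixels'][0:220,180:400,::-1]; B=a['pixels'][195:275,300:380,::-1]
cv2.imwrite('pics/p4.png',np.hstack([cv2.resize(A,(400,400)),cv2.resize(B,(400,400),interpolation=cv2.INTER_CUBIC)]))
```

```text
((530.3082885742188, -56.92198181152344), (65.7236328125, 6.103506565093994), 2.4965226650238037)
((532.442626953125, -102.6537857055664), (65.81473541259766, 5.839313983917236), 2.4332497119903564)
((534.260009765625, -149.43646240234375), (65.73892974853516, 7.571352481842041), 2.287734270095825)
-0.058 [np.float64(0.2134), np.float64(0.2124), np.float64(0.1952)]
-0.052 [np.float64(0.1993), np.float64(0.1994), np.float64(0.2103)]
-0.046 [np.float64(0.1995), np.float64(0.1994), np.float64(0.1993)]
-0.04 [np.float64(0.1998), np.float64(0.1998), np.float64(0.1995)]
-0.034 [np.float64(0.1997), np.float64(0.1996), np.float64(0.1993)]
-0.028 [np.float64(0.1998), np.float64(0.1996), np.float64(0.1995)]
-0.022 [np.float64(0.1991), np.float64(0.1993), np.float64(0.1995)]
-0.016 [np.float64(0.1988), np.float64(0.1993), np.float64(0.1992)]
-0.01 [np.float64(0.1994), np.float64(0.1995), np.float64(0.1993)]
-0.004 [np.float64(0.1995), np.float64(0.1994), np.float64(0.1993)]
0.002 [np.float64(0.1995), np.float64(0.1995), np.float64(0.1996)]
0.008 [np.float64(0.1996), np.float64(0.1998), np.float64(0.1996)]
0.014 [np.float64(nan), np.float64(0.1974), np.float64(0.1996)]
0.02 [np.float64(nan), np.float64(nan), np.float64(nan)]
0.026 [np.float64(nan), np.float64(nan), np.float64(nan)]
  return _methods._mean(a, axis=axis, dtype=dtype,
  ret = ret.dtype.type(ret / rcount)
```

View pics/p4.png

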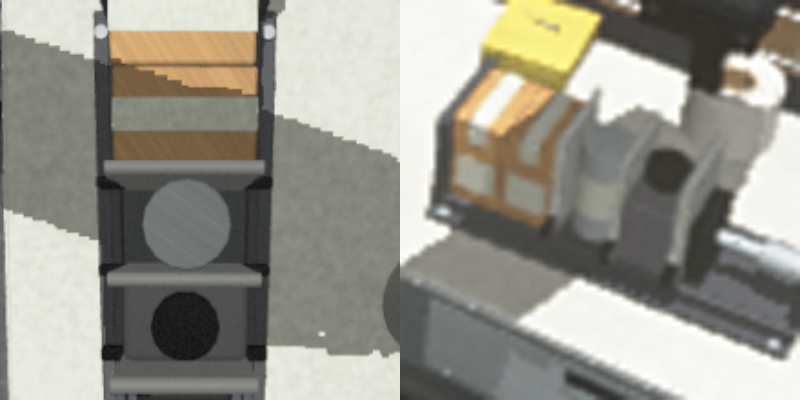

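The views show both cartons side by side between the cheek and guide A: carton at (183,110) next to the twin at (183,48) in the left half. Their tops are level at 0.1995, guide A moved exactly 40 mm, and the other items are still standing. The robot is clear of everything.

```bash
python3 -c "
from bench import r
print(r.close_job())"
```

```text
the job is handed in; nothing more can be done
None
```

The loose carton now stands upright on the rack floor, directly beside its twin between the cheek and guide A with no divider between them; the other rack items are still standing, nothing else was touched, and the job was handed in at about 16 s.

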